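# Wedge the row of graphite mould blocks tight

### The arm

A 6-joint arm with a two-finger parallel gripper is mounted at the origin on the work surface. World frame = base frame: x ahead of the robot, y to its left, z up, the work surface at z = 0. Lengths are in m, angles in rad, forces in N, time in s.
With the tool pointing down it reaches from about 0.275 to 0.75 m from the base axis. Payload 10.2 kg.
Tool frame: the origin (TCP) lies midway between the tips of the shut fingers; the grasp point (between the pads) lies 19 mm behind it; z points along the fingers, y is the line along which they close (so a half turn about z gives the same grasp; the last joint's range is limited). The gripper opens to 88 mm and grips with 3 to 60 N. Pads are 18 mm wide; open, the fingers measure 123 mm over their backs; the gripper's body (75 mm by 187 mm) begins 45 mm behind the grasp point.
Start: joints at [-1.484, 0.313, 1.498, -0, 1.331, -0.223], TCP at [0.16, -0.5, 0.239] pointing down, gripper open.
Joint ranges: [-2.94, 2.94], [-0.97, 2.17], [0.19, 2.56], [-1.23, 4.37], [0.02, 3.11], [-2.88, 2.88]. Speed limits (rad/s): [2.39, 2.39, 3.01, 3.14, 3.14, 3.14].

### API

Orientations are given as a rotation vector (axis times angle).
In Python, from bench import robot gives the robot as it stands. The module is installed in compiled form; this text tells all that it offers.
- The arm moves only by the tool play_rows, never from a script. Its arguments are lists of equal length, an entry for each row: "dp": the shift along the tool's x, y, z in cm, a list of three; "turn": the turn, a rotation vector about the tool's x, y, z in degrees, a list of three. A call has 1 to 10 rows; each row is the pose to reach, as a shift and turn from the pose commanded when the call began, along the tool's axes at that moment; what a row does not reach only later rows make up. A row lasts 1/10 s, in which the tool goes at most 50 mm and 8.59 degrees, less where a joint would pass 70% of its speed; a pose out of reach is approached as far as the arm can. A call with a gripper value outside its range is refused whole. "grip" is the finger opening in cm, from 0 to 8.81, set as the call begins (left out, the last holds). The fingers move at their own pace and stop on an object; the grip force is fixed at half the most. Time passes only in rows, so rows that repeat a pose let the fingers close. It gives the time, the measured TCP pose, the force, the opening and the grip force at its end, in the units of the state.
- robot.observe(): the state, without advancing time (a new reading comes with each control period).
- robot.grab_frame(name): name is "side" or "top"; returns a dict with "frame" (480x640x3 uint8, red, green, blue), "intrinsics" (3x3 intrinsics, pixels), "rvec" (rotation vector, rad) and "tvec" (3), from world to camera coordinates, as OpenCV has them. Camera axes: x right, y down, z forward; pixel columns grow to the right and rows downward; lengths in m; the calibration is good to about 2 mm. A picture is of the moment at which its call begins. There is no depth.
- robot.sign_off(): hands the job in; it is judged then, once.
The state is a dict: "t": time; "joints": joint angles; "qvel": joint speeds; "joint_torque": joint torques, N m; "tcp_pos": TCP position; "eef_rot": TCP orientation; "ft_force": force on the tool from outside, world axes, zero at the start; "moment": the same for the moment, N m; "finger_gap": opening from 0.0 (shut) to 1.0 (fully open); "grip_force": force on a finger pad.
Only numpy, scipy, OpenCV 4.12 (cv2) and the standard library are available. Lean on these libraries where they do the work, as an engineer would, in place of code of your own. Each camera call takes 0.05 s, during which the arm holds its last target. There are 200 camera calls.

### The job

The three black graphite mould blocks in the blue tray have slack between them. Take the red-headed wedge from the wooden rack and drive it nose-down into the open gap between the last block and the tray's end wall, upright and square to the tray, until the row is pushed together and locked tight, then let go. Leave the yellow-headed slim wedge and the grey-headed spacer in the rack.

Things in the scene. Friction and masses are not known exactly. Their poses are not given: they have to be found in the camera images.
- tray: blue tray fixed to the bench; origin mid-underside. Floor 8 mm thick, end walls' inner faces at y = +-85 mm, wall tops at z 60. In it, in a row along y: 3 loose black blocks 60 (x) x 48 (y) x 52 mm high, tops level with the walls, easily slid. Gap to wedge: at the -y wall, 17 to 21 mm wide, x = 0; other slack 6 to 10 mm. Closing the slack takes 4 to 15 N of push, more once tight
- wedge: waxed wood, red head, 0.1 kg, hanging nose down in any of 3 places 85 mm apart in the rack (rail tops 75 mm high, nose 15 mm up). Origin: mid-nose, z up. Blade 40 mm wide (x), both y faces taper, 6 mm at the nose to 34 mm thick at z 60. Head 64 (x) x 34 (y) mm, z 60 to 92: grip the 34. Tight: nose 6 to 8 mm above the tray floor, centre 13 mm off the wall; friction holds it
- slim_wedge: bystander: as the wedge, but yellow head and a blade of 6 to 16 mm, too thin; hanging nose down in any of 3 places 85 mm apart in the rack (rail tops 75 mm high, nose 15 mm up)
- spacer: bystander: as the wedge, but grey head and a straight 12 mm blade; hanging nose down in any of 3 places 85 mm apart in the rack (rail tops 75 mm high, nose 15 mm up)
There are look-alikes about, which are no part of the job. Leave any orange or purple look-alike of the wedge alone.

How it is judged:
By the outcome, as a careful person would: the job done as asked, in the order asked, and still so for the second after the job is handed in, with the robot touching nothing.
It also fails if it takes over 35 s, if anything falls off the work surface, if the arm or the gripper's body presses on something with over 40 N, if the wrist force passes 120 N, or if a joint passes its speed limit or range.

## Working session

There is one attempt and no reset: what is moved stays moved. The work goes in short steps, Python scripts to look and compute and a tool call to move; the robot and the scene stay as the last step left them, time stands still between calls to the robot, and variables do not carry over. Pictures are saved under pics/ and viewed, at most 10 in all, crops included, and the job is handed in when it is done.

Besides the shell and the picture viewer there is one more tool, called after "Call:" by a JSON object that holds its "method" and its "body", one argument or row to a line. play_rows: Moves the arm, as the interface text tells. Its arguments: {"type":"object","properties":{"dp":{"type":"array","items":{"type":"array","items":{"type":"number"}}},"turn":{"type":"array","items":{"type":"array","items":{"type":"number"}}},"grip":{"type":"number"}},"required":["dp","turn"]}

```bash
mkdir -p pics
cat > h.py <<'E'
import numpy as np,cv2
from bench import robot
from scipy.spatial.transform import Rotation as R
def grab(n,f=None):
    d=robot.grab_frame(n)
    if f: cv2.imwrite('pics/'+f,d['frame'][:,:,::-1])
    return d
def px2w(d,uv,z):
    K=np.array(d['intrinsics']);r=R.from_rotvec(np.ravel(d['rvec'])).as_matrix();t=np.ravel(d['tvec'])
    c=-r.T@t;v=r.T@np.linalg.solve(K,[uv[0],uv[1],1.]);return c+v*(z-c[2])/v[2]
def w2px(d,p):
    return cv2.projectPoints(np.array([p],float),np.ravel(d['rvec']),np.ravel(d['tvec']),np.array(d['intrinsics']),None)[0].ravel()
def totool(p,rv=None):
    s=robot.observe();r=R.from_rotvec(s['eef_rot']).as_matrix()
    return r.T@(np.array(p)-s['tcp_pos'])*100
E
python3 - <<'E'
from h import *
for n in('top','side'):
    d=grab(n,n+'0.png');r=R.from_rotvec(np.ravel(d['rvec'])).as_matrix();print(n,-r.T@np.ravel(d['tvec']),r[2],d['intrinsics'][0])
s=robot.observe();print(s);print(R.from_rotvec(s['eef_rot']).as_matrix())
E
```

```text
top [ 0.38891768 -0.01585695  0.88693404] [ 0.1458859  -0.0104274  -0.98924647] [538.63308132   0.         321.2450842 ]
side [ 0.26510045 -0.45292656  0.6463447 ] [ 0.33059462  0.54020857 -0.7738746 ] [527.27188667   0.         319.83594576]
{'t': 0.1, 'joints': array([-1.48441778e+00,  3.13391497e-01,  1.49830502e+00, -3.55372849e-06,
        1.33102203e+00, -2.23443803e-01]), 'qvel': array([ 0.00025319,  0.00013192, -0.00446696,  0.00071901, -0.00041842,
       -0.00049266]), 'joint_torque': array([ 3.52013216e-03, -4.02809644e+01, -2.52641863e+01,  6.95640687e-02,
        3.42404586e-02, -6.76371496e-05]), 'tcp_pos': array([ 0.16001439, -0.49980389,  0.23824072]), 'eef_rot': array([-3.10286260e+00, -4.84551644e-01, -1.15657749e-04]), 'ft_force': array([ 0.06340684, -0.16071034, -0.2402973 ]), 'moment': array([ 0.00910425,  0.03198407, -0.01431861]), 'grip_force': 0.0, 'finger_gap': 1.0028986251337497}
[[ 9.52387503e-01  3.04890200e-01 -1.00571035e-04]
 [ 3.04890117e-01 -9.52386875e-01  1.12139446e-03]
 [ 2.46119646e-04 -1.09866518e-03 -9.99999366e-01]]
```

View pics/top0.png

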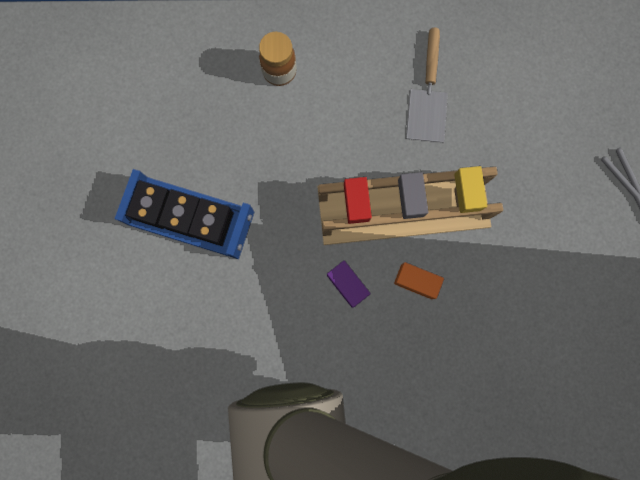

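View pics/side0.png

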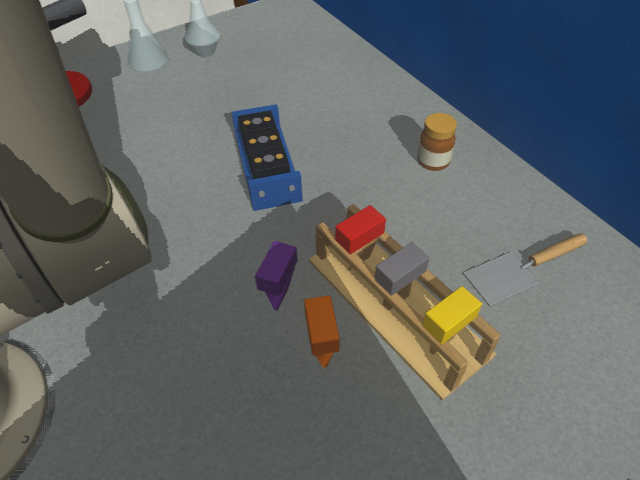

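Look-alikes for the red wedge, by pixel in the top view: red head in rack (357,199), the pick by its description; purple (348,284) and orange (419,281) on the bench; grey (413,194) and yellow (471,189) in the rack. Next is a close crop of the choice and the tray.

Run:
```python
from h import *
a=cv2.imread('pics/top0.png')
c1=cv2.resize(a[160:270,110:260],None,fx=5,fy=5,interpolation=cv2.INTER_CUBIC)
cv2.imwrite('pics/c1.png',c1)
c2=cv2.resize(a[165:250,310:510],None,fx=4,fy=4,interpolation=cv2.INTER_CUBIC)
cv2.imwrite('pics/c2.png',c2)
d=grab('top')
hsv=cv2.cvtColor(d['frame'],cv2.COLOR_RGB2HSV)
red=((hsv[...,0]<5)|(hsv[...,0]>174))&(hsv[...,1]>180)&(hsv[...,2]>140)
blue=(hsv[...,0]>100)&(hsv[...,0]<125)&(hsv[...,1]>150)
red[:150]=0;red[260:]=0;blue[:150]=0;blue[280:]=0;blue[:,280:]=0
for n,m in(('red',red),('blue',blue)):
    c=max(cv2.findContours(m.astype('uint8'),0,2)[0],key=cv2.contourArea)
    b=cv2.boxPoints(cv2.minAreaRect(c));print(n,b.round(1).tolist())
    z={'red':.107,'blue':.06}[n];w=np.array([px2w(d,p,z) for p in b]);print(w.round(4).tolist(),w.mean(0),[np.linalg.norm(w[i]-w[i-1]).round(4) for i in range(4)])
```

```text
red [[344.79998779296875, 179.5], [365.8999938964844, 177.10000610351562], [370.5, 217.5], [349.5, 219.89999389648438]]
[[0.588, -0.0604, 0.107], [0.5913, -0.0919, 0.107], [0.5301, -0.097, 0.107], [0.5269, -0.0659, 0.107]] [ 0.55910279 -0.07883274  0.107     ] [np.float64(0.0614), np.float64(0.0316), np.float64(0.0614), np.float64(0.0313)]
blue [[114.0999984741211, 220.0], [130.0, 168.39999389648438], [254.1999969482422, 206.89999389648438], [238.3000030517578, 258.3999938964844]]
[[0.5405, 0.2969, 0.06], [0.6227, 0.2751, 0.06], [0.5581, 0.0794, 0.06], [0.4776, 0.1038, 0.06]] [0.54972111 0.18879102 0.06      ] [np.float64(0.2031), np.float64(0.085), np.float64(0.2061), np.float64(0.0842)]
```

View pics/c1.png

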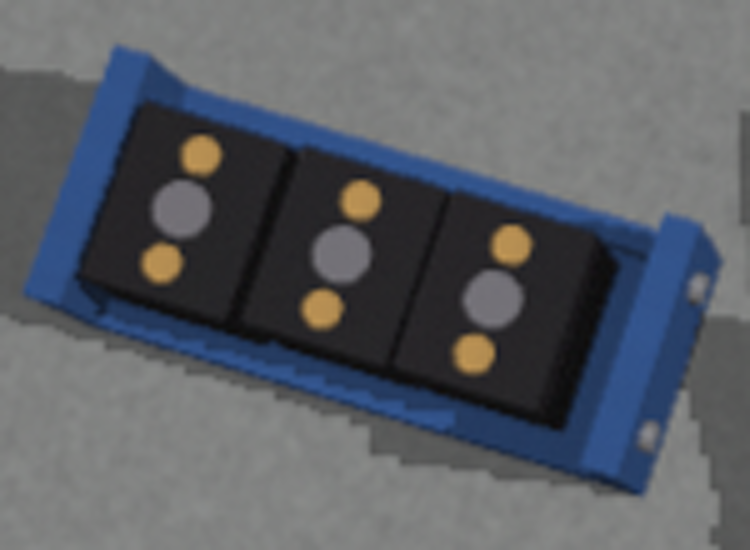

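View pics/c2.png

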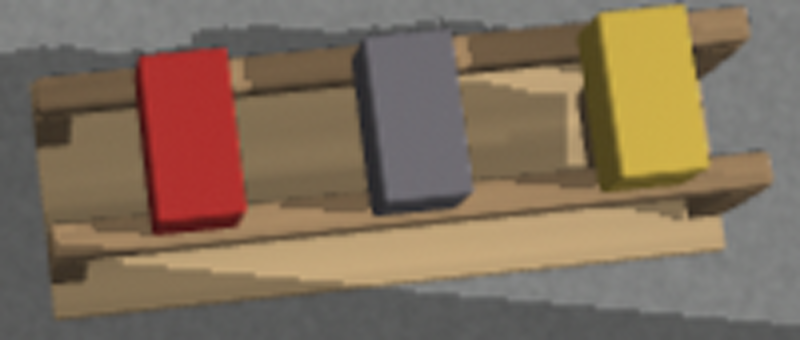

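The crops show the red wedge at the left of the rack, with grey in the middle and yellow at the right. The tray's open gap is at its right end: crop px 597,235–548,415 is the block edge and 667,215–583,468 is the wall's inner edge.

Run:
```python
from h import *
d=grab('top')
P={}
for n,uv in dict(wi1=(667,215),wi2=(583,468),b1=(597,235),b2=(548,418),l1=(150,60),l2=(70,300),bl1=(143,102),bl2=(80,275)).items():
    P[n]=px2w(d,(110+uv[0]/5-.4,160+uv[1]/5-.4),.06)[:2];print(n,P[n].round(4))
for a,b in(('wi1','wi2'),('b1','b2'),('l1','l2'),('bl1','bl2')):
    v=P[a]-P[b];print(a,np.linalg.norm(v),np.degrees(np.arctan2(v[1],v[0])))
m=lambda a,b:(P[a]+P[b])/2
v=m('l1','l2')-m('wi1','wi2');print('inner len',np.linalg.norm(v),'yaxis ang-90',np.degrees(np.arctan2(v[1],v[0]))-90)
y=v/np.linalg.norm(v)
print('block centre mid - wall mid along y',(m('b1','b2')-m('wi1','wi2'))@y,(m('bl1','bl2')-m('wi1','wi2'))@y)
print('wall mid',m('wi1','wi2'),'left mid',m('l1','l2'),'centreline blocks',m('b1','b2'),m('bl1','bl2'))
# red head: side view too
d=grab('side');print('side proj of red centre',w2px(d,[.5591,-.0788,.107]),'tray wall mid',w2px(d,[*m('wi1','wi2'),.06]))
hsv=cv2.cvtColor(d['frame'],cv2.COLOR_RGB2HSV)
e=px2w(d,(361,221),.107);print('side red top',e)
s=robot.observe();r=R.from_rotvec(s['eef_rot']).as_matrix();print('tool y ang',np.degrees(np.arctan2(r[1,1],r[0,1])))
print(totool([.559,-.079,.2]))
```

```text
wi1 [0.5652 0.097 ]
wi2 [0.4859 0.1224]
b1 [0.5591 0.1188]
b2 [0.5016 0.1334]
l1 [0.6173 0.2599]
l2 [0.5409 0.2822]
bl1 [0.6038 0.2616]
bl2 [0.5487 0.2794]
wi1 0.08324660763360449 -17.81488409718474
b1 0.05929741556432379 -14.270695717465012
l1 0.07962939598187659 -16.2304460056951
bl1 0.05781237108919208 -17.83242264289741
inner len 0.16998016583582323 yaxis ang-90 -18.364188739018942
block centre mid - wall mid along y 0.01707210744853102 0.16857797225518767
wall mid [0.52553147 0.10970718] left mid [0.57908473 0.27103078] centreline blocks [0.53036225 0.12609174] [0.57623502 0.27049934]
side proj of red centre [360.19307296 220.71809964] tray wall mid [273.48579419 174.87725621]
side red top [ 0.55971909 -0.07981825  0.107     ]
tool y ang -72.24854830899494
[ 50.82905343 -27.92230913   3.86760301]
```

Call:
{"method": "play_rows", "body": {
  "dp": [
    [50.8,-27.9,0],
    [50.8,-27.9,0],
    [50.8,-27.9,0],
    [50.8,-27.9,0],
    [50.8,-27.9,0],
    [50.8,-27.9,0],
    [50.8,-27.9,0],
    [50.8,-27.9,0],
    [50.8,-27.9,0],
    [50.8,-27.9,0]
  ],
  "turn": [
    [0,0,12.7],
    [0,0,12.7],
    [0,0,12.7],
    [0,0,12.7],
    [0,0,12.7],
    [0,0,12.7],
    [0,0,12.7],
    [0,0,12.7],
    [0,0,12.7],
    [0,0,12.7]
  ],
  "grip": 5.8
}}

```text
t: 1.25
tcp_pos: [0.5041, -0.1365, 0.2388]
eef_rot: [3.138, 0.139, 0.0]
ft_force: [-0.2, -0.3, 0.3]
finger_gap: 0.658
grip_force: 0.0
```

```bash
cat > st.py <<'E'
from h import *
import sys
s=robot.observe();r=R.from_rotvec(s['eef_rot']).as_matrix()
print('t',s['t'],'tcp',s['tcp_pos'].round(4),'yang',np.degrees(np.arctan2(r[1,1],r[0,1])).round(2),'tilt',np.degrees(r[:2,2]).round(2),'F',s['ft_force'].round(1),'M',s['moment'].round(2),'gap',round(s['finger_gap']*88,1),'gf',s['grip_force'],'j',s['joints'].round(2))
if len(sys.argv)>1: print('to tool cm',totool([float(a) for a in sys.argv[1:4]]).round(2))
E
python3 st.py .5593 -.0792 .14
```

```text
t 1.25 tcp [ 0.5041 -0.1365  0.2388] yang -84.94 tilt [ 0.01 -0.01] F [-0.2 -0.3  0.3] M [-0.    0.02  0.03] gap 57.9 gf 0.0 j [-0.49  0.31  1.51 -0.    1.33  0.99]
to tool cm [ 6.   -5.22  9.88]
```

Call:
{"method": "play_rows", "body": {
  "dp": [
    [0,0,0],
    [0,0,0]
  ],
  "turn": [
    [0,0,0],
    [0,0,0]
  ]
}}

```text
t: 1.45
tcp_pos: [0.5031, -0.1377, 0.2384]
eef_rot: [-3.138, -0.142, 0.001]
ft_force: [-0.5, -1.0, -0.3]
finger_gap: 0.656
grip_force: 0.0
```

```bash
python3 st.py .5593 -.0792 .14
```

```text
t 1.45 tcp [ 0.5031 -0.1377  0.2384] yang -84.83 tilt [-0.04  0.01] F [-0.5 -1.  -0.3] M [-0.02 -0.   -0.01] gap 57.7 gf 0.0 j [-0.49  0.31  1.51 -0.    1.33  0.99]
to tool cm [ 6.13 -5.32  9.84]
```

Call:
{"method": "play_rows", "body": {
  "dp": [
    [3.0,-2.6,2],
    [6.1,-5.3,5],
    [6.1,-5.3,9],
    [6.1,-5.3,9.8],
    [6.1,-5.3,9.8],
    [6.1,-5.3,9.8]
  ],
  "turn": [
    [0,0,0],
    [0,0,0],
    [0,0,0],
    [0,0,0],
    [0,0,0],
    [0,0,0]
  ]
}}

```text
t: 2.05
tcp_pos: [0.5594, -0.0816, 0.1428]
eef_rot: [3.138, 0.136, 0.004]
ft_force: [-0.1, -0.2, 0.7]
finger_gap: 0.658
grip_force: 0.0
```

```bash
python3 st.py .5593 -.0792 .08
python3 - <<'E'
from h import *
d=grab('side')
cv2.imwrite('pics/s1.png',cv2.resize(d['frame'][100:340,260:560,::-1],None,fx=2.4,fy=2.4))
E
```

```text
t 2.05 tcp [ 0.5594 -0.0816  0.1428] yang -85.05 tilt [ 0.15 -0.06] F [-0.1 -0.2  0.7] M [-0.01  0.02  0.01] gap 57.9 gf 0.0 j [-0.35  0.49  1.5  -0.    1.15  1.13]
to tool cm [-0.   -0.25  6.28]
```

View pics/s1.png

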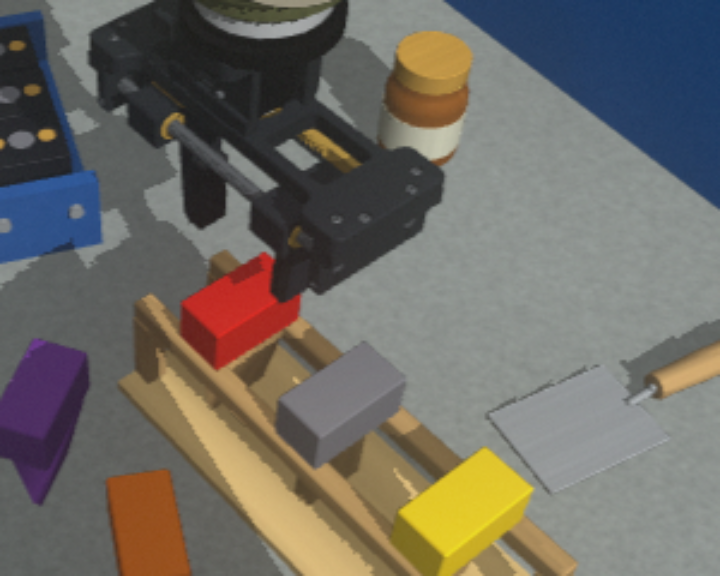

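The picture shows the open fingers straddling the red head at (240,310), clear of the grey one. I'll descend and close.

Call:
{"method": "play_rows", "body": {
  "dp": [
    [0,0,2.5],
    [0,0,5],
    [0,0,6],
    [0,0,6],
    [0,0,6]
  ],
  "turn": [
    [0,0,0],
    [0,0,0],
    [0,0,0],
    [0,0,0],
    [0,0,0]
  ]
}}

```text
t: 2.6
tcp_pos: [0.5598, -0.0806, 0.0823]
eef_rot: [3.138, 0.138, 0.003]
ft_force: [-0.8, -0.2, 0.0]
finger_gap: 0.659
grip_force: 0.0
```

Call:
{"method": "play_rows", "body": {
  "dp": [
    [0,0,0],
    [0,0,0],
    [0,0,0],
    [0,0,0],
    [0,0,0],
    [0,0,0]
  ],
  "turn": [
    [0,0,0],
    [0,0,0],
    [0,0,0],
    [0,0,0],
    [0,0,0],
    [0,0,0]
  ],
  "grip": 2.0
}}

```text
t: 3.2
tcp_pos: [0.5593, -0.0802, 0.0812]
eef_rot: [3.138, 0.138, 0.001]
ft_force: [-1.6, 1.4, 6.2]
finger_gap: 0.381
grip_force: 30.0
```

```bash
python3 st.py .5593 -.0792 .08
```

```text
t 3.2 tcp [ 0.5593 -0.0802  0.0812] yang -84.95 tilt [ 0.04 -0.01] F [-1.6  1.4  6.2] M [0.2  0.25 0.02] gap 33.5 gf 29.999944581650198 j [-0.35  0.57  1.56  0.    1.02  1.13]
to tool cm [ 0.01 -0.1   0.12]
```

Call:
{"method": "play_rows", "body": {
  "dp": [
    [0,0,-2],
    [0,0,-5],
    [0,0,-9],
    [0,0,-10],
    [0,0,-10],
    [0,0,-10]
  ],
  "turn": [
    [0,0,0],
    [0,0,0],
    [0,0,0],
    [0,0,0],
    [0,0,0],
    [0,0,0]
  ]
}}

```text
t: 3.8
tcp_pos: [0.5584, -0.08, 0.179]
eef_rot: [-3.138, -0.138, 0.004]
ft_force: [-0.4, -0.1, -1.4]
finger_gap: 0.381
grip_force: 30.0
```

```bash
python3 st.py .5286 .1178 .18
```

```text
t 3.8 tcp [ 0.5584 -0.08    0.179 ] yang -84.95 tilt [-0.15  0.05] F [-0.4 -0.1 -1.4] M [-0.01  0.1   0.03] gap 33.5 gf 29.99991351272911 j [-0.35  0.45  1.46 -0.    1.23  1.13]
to tool cm [ -1.23 -19.96  -0.07]
```

Call:
{"method": "play_rows", "body": {
  "dp": [
    [-0.2,-3,0],
    [-0.5,-8,0],
    [-0.8,-13,0],
    [-1.1,-18,0],
    [-1.2,-19.9,0],
    [-1.2,-19.9,0],
    [-1.2,-19.9,0],
    [-1.2,-19.9,0],
    [-1.2,-19.9,0]
  ],
  "turn": [
    [0,0,4],
    [0,0,10],
    [0,0,16],
    [0,0,20],
    [0,0,23],
    [0,0,23],
    [0,0,23],
    [0,0,23],
    [0,0,23]
  ]
}}

```text
t: 4.7
tcp_pos: [0.5298, 0.1158, 0.1803]
eef_rot: [3.103, -0.492, -0.001]
ft_force: [0.7, 0.3, -1.2]
finger_gap: 0.38
grip_force: 30.0
```

```bash
python3 st.py .5286 .1178 .18
python3 - <<'E'
from h import *
d=grab('side')
cv2.imwrite('pics/s2.png',cv2.resize(d['frame'][60:240,190:390,::-1],None,fx=3.3,fy=3.3,interpolation=cv2.INTER_CUBIC))
s=robot.observe();r=R.from_rotvec(s['eef_rot']).as_matrix()
for k in(-.02,.02): 
  p=w2px(d,s['tcp_pos']+r@[k,0,.066]);print('nose end px',p,(p-[190,60])*3.3)
d=grab('top');cv2.imwrite('pics/t2.png',cv2.resize(d['frame'][150:280,100:280,::-1],None,fx=4,fy=4,interpolation=cv2.INTER_CUBIC))
E
```

```text
t 4.7 tcp [0.5298 0.1158 0.1803] yang -108.02 tilt [-0.03 -0.  ] F [ 0.7  0.3 -1.2] M [ 0.02 -0.02  0.01] gap 33.5 gf 30.000049215741456 j [-0.    0.4   1.53 -0.    1.21  1.88]
to tool cm [-0.17 -0.15  0.03]
nose end px [257.98968012 147.86120649] [224.36594441 289.94198142]
nose end px [283.65889486 143.21121476] [309.07435305 274.5970087 ]
```

View pics/s2.png

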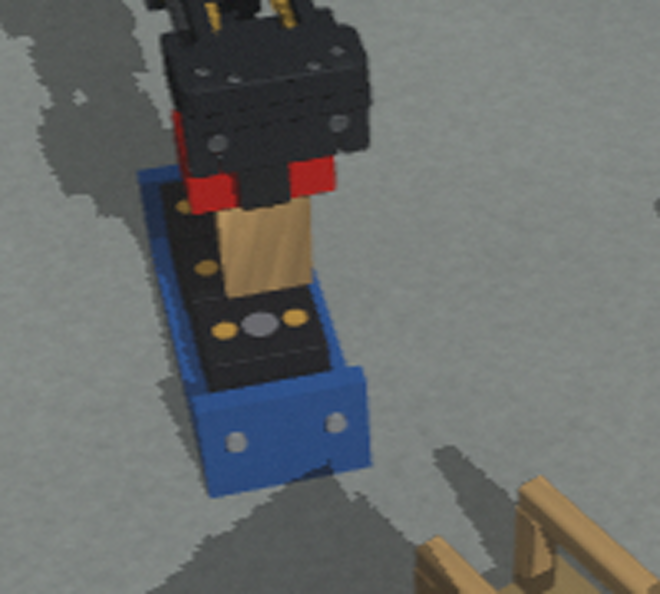

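View pics/t2.png

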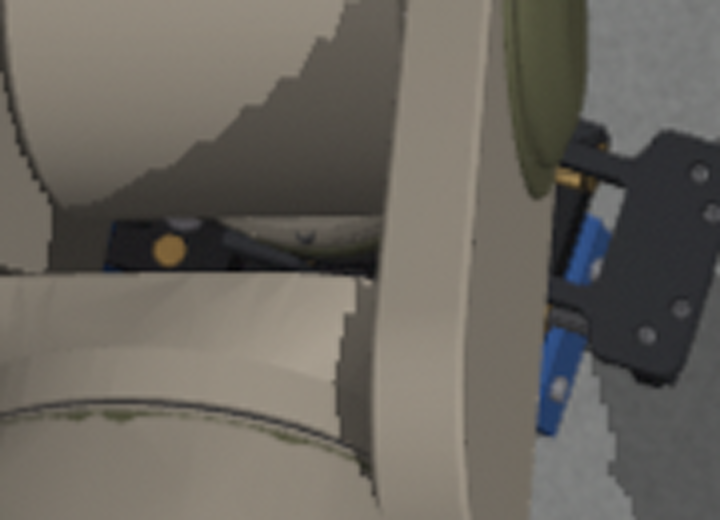

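Run:
```python
from h import *
d=grab('side')
W={}
for n,uv,z in(('bot1',(210,495),0),('bot2',(371,465),0),('in1',(191,388),.06),('in2',(362,367),.06),('out1',(198,408),.06),('out2',(367,380),.06),('blk1',(205,366),.06),('blk2',(322,347),.06),('bface1',(208,388),.05),('bface2',(330,370),.05)):
    W[n]=px2w(d,(190+uv[0]/3.3,60+uv[1]/3.3),z)[:2]
y=np.array([np.cos(np.radians(71.9)),np.sin(np.radians(71.9))])
for a in('bot','in','out','blk'):
    v=W[a+'2']-W[a+'1'];m=(W[a+'1']+W[a+'2'])/2;print(a,m.round(4),'ang',np.degrees(np.arctan2(v[1],v[0])).round(1),'len',np.linalg.norm(v).round(4),'y from tray ctr',((m-[.552,.190])@y).round(4),'x',((m-[.552,.190])@[y[1],-y[0]]).round(4))
s=robot.observe();print('tcp tray y,x',(s['tcp_pos'][:2]-[.552,.19])@y,(s['tcp_pos'][:2]-[.552,.19])@[y[1],-y[0]])
```

```text
bot [0.5226 0.0987] ang -19.0 len 0.0832 y from tray ctr -0.0959 x 0.0004
in [0.5267 0.1103] ang -23.4 len 0.0834 y from tray ctr -0.0836 x 0.0007
out [0.5235 0.0988] ang -20.1 len 0.0824 y from tray ctr -0.0956 x 0.0013
blk [0.5286 0.1268] ang -20.1 len 0.0581 y from tray ctr -0.0673 x -0.0027
tcp tray y,x -0.07695758408174341 0.0017114846761270412
```

Call:
{"method": "play_rows", "body": {
  "dp": [
    [-0.1,-0.1,1],
    [-0.1,-0.1,4],
    [-0.1,-0.1,5],
    [-0.1,-0.1,5.6],
    [-0.1,-0.1,6.2],
    [-0.1,-0.1,6.8],
    [-0.1,-0.1,7.2],
    [-0.1,-0.1,7.2]
  ],
  "turn": [
    [0,0,0.3],
    [0,0,0.3],
    [0,0,0.3],
    [0,0,0.3],
    [0,0,0.3],
    [0,0,0.3],
    [0,0,0.3],
    [0,0,0.3]
  ]
}}

```text
t: 5.65
tcp_pos: [0.5289, 0.1182, 0.1085]
eef_rot: [3.102, -0.498, -0.001]
ft_force: [-0.1, -0.0, 0.0]
finger_gap: 0.382
grip_force: 30.0
```

```bash
cat > tr.py <<'E'
from h import *
y=np.array([np.cos(np.radians(71.8)),np.sin(np.radians(71.8))])
s=robot.observe();r=R.from_rotvec(s['eef_rot']).as_matrix()
q=s['tcp_pos'][:2]-[.552,.190]
print('tray x,y mm',(q@[y[1],-y[0]]*1e3).round(1),(q@y*1e3).round(1),'noseZ',((s['tcp_pos'][2]-.066)*1e3).round(1),'Ftool',(r.T@s['ft_force']).round(1),'Mtool',(r.T@s['moment']).round(2))
E
python3 st.py; python3 tr.py
```

```text
t 5.65 tcp [0.5289 0.1182 0.1085] yang -108.25 tilt [-0.02  0.  ] F [-0.1 -0.   0. ] M [ 0.05  0.   -0.  ] gap 33.6 gf 29.99998259358108 j [0.   0.49 1.61 0.   1.05 1.89]
tray x,y mm 0.4 -75.4 noseZ 42.5 Ftool [-0.1  0.1 -0. ] Mtool [ 0.05 -0.02  0.  ]
```

Call:
{"method": "play_rows", "body": {
  "dp": [
    [0,0,0.3],
    [0,0,0.6],
    [0,0,0.9],
    [0,0,1.0],
    [0,0,1.0]
  ],
  "turn": [
    [0,0,0],
    [0,0,0],
    [0,0,0],
    [0,0,0],
    [0,0,0]
  ]
}}

```text
t: 6.15
tcp_pos: [0.5298, 0.1192, 0.0993]
eef_rot: [-3.099, 0.498, -0.004]
ft_force: [2.9, 5.7, 1.9]
finger_gap: 0.382
grip_force: 30.0
```

```bash
python3 tr.py
```

```text
tray x,y mm 1.0 -74.2 noseZ 33.3 Ftool [ 1.  -6.3 -1.9] Mtool [ 1.42  0.06 -0.05]
```

Call:
{"method": "play_rows", "body": {
  "dp": [
    [0,-0.1,0.0],
    [0,-0.17,0.2],
    [0,-0.22,0.4],
    [0,-0.27,0.6],
    [0,-0.31,0.8],
    [0,-0.31,0.8]
  ],
  "turn": [
    [0,0,0],
    [0,0,0],
    [0,0,0],
    [0,0,0],
    [0,0,0],
    [0,0,0]
  ]
}}

```text
t: 6.75
tcp_pos: [0.5301, 0.1214, 0.0905]
eef_rot: [-3.101, 0.498, -0.001]
ft_force: [3.3, 4.5, -0.1]
finger_gap: 0.386
grip_force: 30.0
```

```bash
python3 tr.py
```

```text
tray x,y mm 0.6 -72.0 noseZ 24.5 Ftool [ 1.7 -5.3  0.1] Mtool [ 1.13  0.25 -0.03]
```

Call:
{"method": "play_rows", "body": {
  "dp": [
    [0,-0.08,0.2],
    [0,-0.13,0.4],
    [0,-0.18,0.6],
    [0,-0.22,0.8],
    [0,-0.22,0.8]
  ],
  "turn": [
    [0,0,0],
    [0,0,0],
    [0,0,0],
    [0,0,0],
    [0,0,0]
  ]
}}

```text
t: 7.25
tcp_pos: [0.5306, 0.1233, 0.0824]
eef_rot: [-3.102, 0.498, 0.0]
ft_force: [2.5, 3.1, 0.3]
finger_gap: 0.385
grip_force: 30.0
```

```bash
python3 tr.py
```

```text
tray x,y mm 0.5 -70.0 noseZ 16.4 Ftool [ 1.4 -3.8 -0.3] Mtool [ 0.76  0.19 -0.04]
```

Run:
```python
from h import *
d=grab('side')
cv2.imwrite('pics/s3.png',cv2.resize(d['frame'][70:220,190:350,::-1],None,fx=4,fy=4,interpolation=cv2.INTER_CUBIC))
```

```text
(no output)
```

View pics/s3.png

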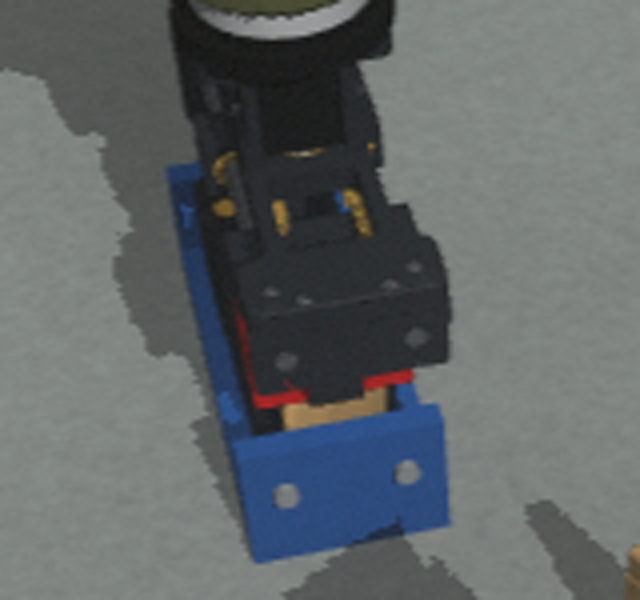

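The wedge is square in the gap, with its blade just showing above the wall at (335,412). I'll press on until it goes tight.

Call:
{"method": "play_rows", "body": {
  "dp": [
    [0,-0.06,0.1],
    [0,-0.09,0.2],
    [0,-0.12,0.3],
    [0,-0.12,0.3],
    [0,-0.12,0.3]
  ],
  "turn": [
    [0,0,0],
    [0,0,0],
    [0,0,0],
    [0,0,0],
    [0,0,0]
  ]
}}

```text
t: 7.8
tcp_pos: [0.531, 0.1236, 0.0807]
eef_rot: [3.1, -0.497, 0.0]
ft_force: [-3.3, -3.4, 12.9]
finger_gap: 0.383
grip_force: 30.0
```

```bash
python3 st.py; python3 tr.py
```

```text
t 7.8 tcp [0.531  0.1236 0.0807] yang -108.23 tilt [ 0.  -0.1] F [-3.3 -3.4 12.9] M [-0.58  0.69  0.05] gap 33.7 gf 30.001429868862033 j [ 0.01  0.53  1.62 -0.    0.99  1.9 ]
tray x,y mm 0.8 -69.6 noseZ 14.7 Ftool [ -2.1   4.3 -12.9] Mtool [-0.77 -0.47 -0.05]
```

Call:
{"method": "play_rows", "body": {
  "dp": [
    [0,0.05,0.1],
    [0,0.05,0.25],
    [0,0.05,0.4],
    [0,0.05,0.4],
    [0,0.05,0.4]
  ],
  "turn": [
    [0,0,0],
    [0,0,0],
    [0,0,0],
    [0,0,0],
    [0,0,0]
  ]
}}

```text
t: 8.3
tcp_pos: [0.532, 0.1233, 0.0793]
eef_rot: [3.101, -0.497, 0.007]
ft_force: [-8.5, -3.1, 32.5]
finger_gap: 0.384
grip_force: 30.0
```

```bash
python3 st.py; python3 tr.py
```

```text
t 8.3 tcp [0.532  0.1233 0.0793] yang -108.22 tilt [ 0.23 -0.09] F [-8.5 -3.1 32.5] M [-0.56  1.39  0.03] gap 33.8 gf 30.00668034888804 j [ 0.01  0.53  1.62 -0.    0.98  1.9 ]
tray x,y mm 1.9 -69.6 noseZ 13.3 Ftool [ -7.    5.6 -32.6] Mtool [-0.97 -1.14 -0.03]
```

Call:
{"method": "play_rows", "body": {
  "dp": [
    [0,-0.03,-0.15],
    [0.05,-0.03,-0.3],
    [0.05,-0.03,-0.3]
  ],
  "turn": [
    [0,0,0],
    [0,0,0],
    [0,0,0]
  ]
}}

```text
t: 8.6
tcp_pos: [0.5319, 0.1233, 0.0794]
eef_rot: [3.101, -0.498, 0.002]
ft_force: [0.1, -4.1, 10.0]
finger_gap: 0.385
grip_force: 30.0
```

```bash
python3 st.py; python3 tr.py
```

```text
t 8.6 tcp [0.5319 0.1233 0.0794] yang -108.24 tilt [ 0.07 -0.08] F [ 0.1 -4.1 10. ] M [-0.6   0.03  0.06] gap 33.9 gf 30.001532547175884 j [ 0.01  0.53  1.62 -0.    0.99  1.9 ]
tray x,y mm 1.7 -69.6 noseZ 13.4 Ftool [  1.4   3.8 -10. ] Mtool [-0.58  0.15 -0.06]
```

Call:
{"method": "play_rows", "body": {
  "dp": [
    [0,-0.03,-0.1],
    [0,-0.03,-0.1],
    [0,-0.03,-0.1],
    [0,-0.03,-0.1],
    [0,-0.03,-0.1]
  ],
  "turn": [
    [0,0,0],
    [0,0,0],
    [0,0,0],
    [0,0,0],
    [0,0,0]
  ],
  "grip": 5.8
}}

```text
t: 9.1
tcp_pos: [0.5313, 0.1244, 0.0795]
eef_rot: [3.102, -0.498, -0.001]
ft_force: [0.2, -0.1, 0.4]
finger_gap: 0.659
grip_force: 0.0
```

Call:
{"method": "play_rows", "body": {
  "dp": [
    [0,0,-2],
    [0,0,-5],
    [0,0,-9],
    [0,0,-12],
    [-3,5,-14],
    [-6,10,-14],
    [-9,15,-14],
    [-12,20,-14],
    [-12,20,-14],
    [-12,20,-14]
  ],
  "turn": [
    [0,0,0],
    [0,0,0],
    [0,0,0],
    [0,0,0],
    [0,0,0],
    [0,0,0],
    [0,0,0],
    [0,0,0],
    [0,0,0],
    [0,0,0]
  ]
}}

```text
t: 10.1
tcp_pos: [0.3529, -0.0295, 0.2199]
eef_rot: [3.1, -0.504, 0.0]
ft_force: [-0.0, -0.1, -0.0]
finger_gap: 0.66
grip_force: 0.0
```

```bash
python3 st.py
python3 - <<'E'
from h import *
d=grab('side');e=grab('top')
a=cv2.resize(d['frame'][90:220,210:340],(560,560),interpolation=cv2.INTER_CUBIC)
cv2.imwrite('pics/e1.png',a[:,:,::-1])
b=e['frame'][150:280,100:280]
cv2.imwrite('pics/e2.png',cv2.resize(b,None,fx=4,fy=4,interpolation=cv2.INTER_CUBIC)[:,:,::-1])
E
```

```text
t 10.1 tcp [ 0.3529 -0.0295  0.2199] yang -108.46 tilt [ 0.01 -0.04] F [-0.  -0.1 -0. ] M [ 0.05  0.   -0.02] gap 58.1 gf 0.0 j [-0.42 -0.06  1.98 -0.    1.22  1.48]
```

View pics/e2.png

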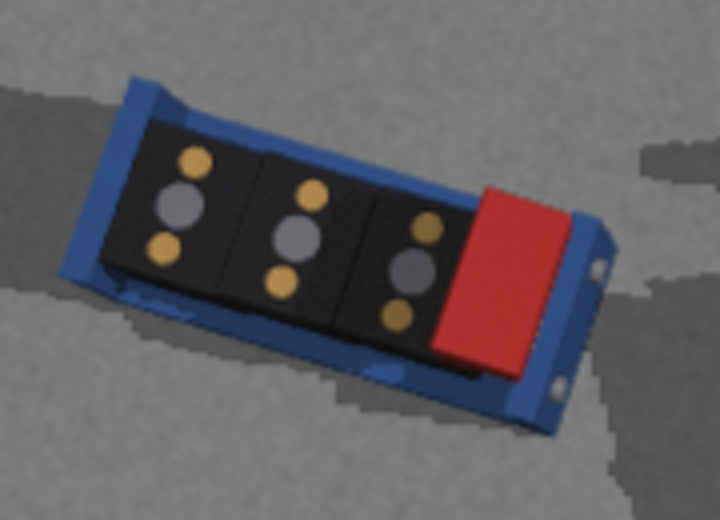

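View pics/e1.png

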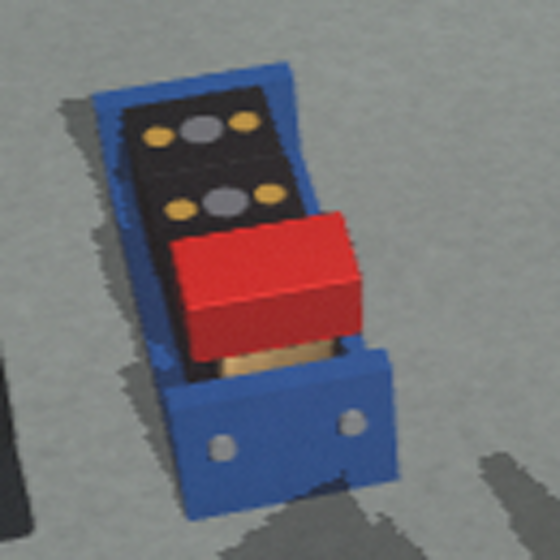

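```bash
python3 - <<'E'
from h import *
e=grab('top');d=grab('side')
T=np.array([(486,187),(573,213),(518,380),(432,350)])/4+[100,150]-.4
S=np.array([(170,242),(342,212),(360,275),(190,308)])/4.308+[210,90]-.4
# order: top TL=back-right(x+,y+), TR=(x+,y-), BR=(x-,y-), BL=(x-,y+)
S=S[[1,2,3,0]]
P=lambda d:np.array(d['intrinsics'])@np.c_[R.from_rotvec(np.ravel(d['rvec'])).as_matrix(),np.ravel(d['tvec'])]
X=cv2.triangulatePoints(P(e),P(d),T.T,S.T);X=(X[:3]/X[3]).T
print(X.round(4),X.mean(0));print([np.linalg.norm(X[i]-X[i-1]).round(4) for i in range(4)])
v=X[0]-X[3]+X[1]-X[2];print('yaw',np.degrees(np.arctan2(v[1],v[0])),'side mean z for 2mm check: nose',X[:,2].mean()-.092)
E
python3 st.py
```

```text
[[0.5653 0.123  0.1061]
 [0.5547 0.0913 0.1047]
 [0.4945 0.1106 0.104 ]
 [0.5046 0.1418 0.1074]] [0.52977087 0.11668886 0.10555212]
[np.float64(0.0636), np.float64(0.0335), np.float64(0.0633), np.float64(0.0329)]
yaw -17.481355919795135 side mean z for 2mm check: nose 0.013552123431243249
t 10.3 tcp [ 0.3555 -0.0276  0.2198] yang -108.21 tilt [0.01 0.01] F [0.7 0.2 0.1] M [ 0.08 -0.    0.05] gap 57.9 gf 0.0 j [-0.41 -0.05  1.97  0.    1.22  1.48]
```

```bash
cat > fit.py <<'E'
from h import *
from scipy.optimize import least_squares
from scipy.ndimage import gaussian_filter
def redmask(f):
    f=f.astype(float);return (f[...,0]>1.8*f[...,1]+8)&(f[...,0]>1.8*f[...,2]+8)&(f[...,0]>45)
V={}
for n,(r0,r1,c0,c1) in dict(top=(150,280,100,280),side=(90,220,210,340)).items():
    d=grab(n);m=np.zeros((480,640),'uint8');m[r0:r1,c0:c1]=redmask(d['frame'])[r0:r1,c0:c1]
    c=max(cv2.findContours(m,0,1)[0],key=cv2.contourArea);V[n]=(d,c,m)
B=np.array([[x,y,z] for x in(-.032,.032) for y in(-.017,.017) for z in(.06,.092)])
def hull(d,p):
    q=(R.from_euler('ZXY',p[3:],degrees=True).as_matrix()@B.T).T+p[:3]
    uv=cv2.projectPoints(q,np.ravel(d['rvec']),np.ravel(d['tvec']),np.array(d['intrinsics']),None)[0]
    return cv2.convexHull(uv.astype(np.float32))
def res(p):
    o=[]
    for k,n in enumerate(V):
        d,c,m=V[n];h=hull(d,p)
        # contour pixels lie ~0.5 px inside true edge
        o+=[cv2.pointPolygonTest(h,(float(a),float(b)),True)-.5 for a,b in c[:,0]]
    return o
for z0 in(.0135,):
    f=least_squares(res,[.530,.121,z0,-18,0,0],x_scale=[.01,.01,.01,5,5,5],diff_step=1e-3,loss='soft_l1')
    p=f.x;print('nose',p[:3].round(4),'yaw,rollx,pitchy',p[3:].round(2),'rms px',np.sqrt(np.mean(np.square(res(p)))))
    J=np.linalg.inv(f.jac.T@f.jac);print('sd',(np.sqrt(np.diag(J))*.3).round(4))
    y=np.array([np.cos(np.radians(71.8)),np.sin(np.radians(71.8))]);q=p[:2]-[.552,.19];print('tray x,y',q@[y[1],-y[0]],q@y)
E
python3 fit.py
```

```text
nose [0.5314 0.1208 0.0124] yaw,rollx,pitchy [-19.13   0.     0.  ] rms px 0.9723222619956466Traceback (most recent call last):
  File "fit.py", line 25, in <module>
    J=np.linalg.inv(f.jac.T@f.jac);print('sd',(np.sqrt(np.diag(J))*.3).round(4))
    ainv = _umath_linalg.inv(a, signature=signature)
    raise LinAlgError("Singular matrix")
numpy.linalg.LinAlgError: Singular matrix
```

```bash
python3 - <<'E'
s=open('fit.py').read()
i=s.index('for z0')
s=s[:i]+'''
c0=np.array([.530,.120,.0135,-18,0,0]);sc=np.array([.002,.002,.002,1,1,1])
P=lambda u:c0+sc*(u-10)
f=least_squares(lambda u:res(P(u)),np.full(6,10.),diff_step=1e-2,loss='soft_l1')
p=P(f.x);print('nose',p[:3].round(4),'yaw,rollx,pitchy',p[3:].round(2))
print('rms',[float(np.sqrt(np.mean(np.square(r)))) for r in [res(p)]])
print('sd',(np.sqrt(np.diag(np.linalg.inv(f.jac.T@f.jac)))*.5*sc).round(4))
y=np.array([np.cos(np.radians(71.8)),np.sin(np.radians(71.8))]);q=p[:2]-[.552,.19];print('tray x,y',q@[y[1],-y[0]],q@y)
# roll held at 0
f=least_squares(lambda u:res(P(np.r_[u,10,10])),np.full(4,10.),diff_step=1e-2,loss='soft_l1')
p=P(np.r_[f.x,10,10]);print('upright fit',p.round(4),float(np.sqrt(np.mean(np.square(res(p))))))
'''
open('fit.py','w').write(s)
E
python3 fit.py
```

```text
nose [0.5403 0.14   0.015 ] yaw,rollx,pitchy [-18.79  15.85  -1.65]
rms [0.3935332953579431]
sd [4.000e-04 4.000e-04 2.000e-04 2.230e-01 3.304e-01 3.279e-01]
tray x,y 0.004513912534697874 -0.051158360991445995
upright fit [ 5.31400e-01  1.20800e-01  1.24000e-02 -1.89833e+01  0.00000e+00
  0.00000e+00] 0.965902603259809
```

```bash
cat > fit2.py <<'E'
from h import *
from scipy.optimize import least_squares
e=grab('top');d=grab('side')
T=np.array([(486,187),(573,213),(518,380),(432,350)])/4+[100,150]-.4
S=np.array([(342,212),(360,275),(190,308),(170,242),(193,360),(362,335)])/4.308+[210,90]-.4
A=np.array([[1,1,.092],[1,-1,.092],[-1,-1,.092],[-1,1,.092],[-1,-1,.06],[1,-1,.06]])*[.032,.017,1]
pr=lambda d,q:cv2.projectPoints(q,np.ravel(d['rvec']),np.ravel(d['tvec']),np.array(d['intrinsics']),None)[0][:,0]
def res(u,full=True):
    p=c0[:6]+sc*u[:6];q=R.from_euler('ZXY',p[3:],degrees=True).apply(A)+p[:3]
    o=np.r_[(pr(e,q[:4])+u[6:8]-T).ravel(),(pr(d,q)+u[8:10]-S).ravel()]
    return np.r_[o/.4,u[6:10]/1.0] if full else o
c0=np.array([.530,.120,.0135,-18,0,0]);sc=np.array([.002,.002,.002,1,1,1])
f=least_squares(res,np.zeros(10));p=c0+sc*f.x[:6];print(p.round(4),'off px',f.x[6:].round(2))
print('sd',(np.sqrt(np.diag(np.linalg.inv(f.jac.T@f.jac)))[:6]*sc).round(4));print('resid',res(f.x,False).round(1))
y=np.array([np.cos(np.radians(71.8)),np.sin(np.radians(71.8))]);q=p[:2]-[.552,.19];print('tray x,y',q@[y[1],-y[0]],q@y)
g=least_squares(lambda u:res(np.r_[u[:4],0,0,u[4:]]),np.zeros(8));print('upright',(c0[:4]+sc[:4]*g.x[:4]).round(4),'off',g.x[4:].round(2),'cost',g.cost,'vs',f.cost)
for n,m in(('top',e),('side',d)):
    pass
E
python3 fit2.py
```

```text
[ 5.32300e-01  1.30000e-01  9.60000e-03 -1.75714e+01  6.51300e+00
  1.42650e+00] off px [ 1.22  0.59 -0.21 -1.29]
sd [0.0018 0.0024 0.0025 0.4386 1.2287 0.6689]
resid [-0.2  0.1  0.1  0.5  0.4 -0.6 -0.4 -0.  -0.1 -0.6  0.7  0.4 -0.7 -0.2
 -0.2 -0.9  0.   1.4  0.3  0.1]
tray x,y 3.628246907256366e-05 -0.06311528169496838
upright [ 5.3140e-01  1.1960e-01  8.6000e-03 -1.8307e+01] off [ 1.29  0.57 -0.44 -1.61] cost 33.08020031492239 vs 18.854526769965656
```

The row is closed up, but the head seems to lean a few degrees toward the wall: it was released under side load. I'll re-grip it, null the side force and release again.

```bash
python3 st.py .5308 .1215 .22
```

```text
t 10.6 tcp [ 0.3551 -0.0277  0.2196] yang -108.2 tilt [-0.02  0.01] F [ 0.8  0.7 -0.1] M [ 0.06 -0.03 -0.02] gap 58.0 gf 0.0 j [-0.41 -0.05  1.97  0.    1.22  1.48]
to tool cm [ 12.03 -19.66  -0.04]
```

Call:
{"method": "play_rows", "body": {
  "dp": [
    [2,-3.3,0],
    [5,-8.2,0],
    [8,-13.1,0],
    [11,-18,0],
    [12,-19.7,0],
    [12,-19.7,0],
    [12,-19.7,4],
    [12,-19.7,8],
    [12,-19.7,10],
    [12,-19.7,10]
  ],
  "turn": [
    [0,0,0],
    [0,0,0],
    [0,0,0],
    [0,0,0],
    [0,0,0],
    [0,0,0],
    [0,0,0],
    [0,0,0],
    [0,0,0],
    [0,0,0]
  ]
}}

```text
t: 11.6
tcp_pos: [0.5288, 0.1213, 0.1172]
eef_rot: [3.101, -0.498, -0.009]
ft_force: [0.8, -0.1, -0.6]
finger_gap: 0.657
grip_force: 0.0
```

Call:
{"method": "play_rows", "body": {
  "dp": [
    [0,0,2],
    [0,0,3.8],
    [0,0,3.8],
    [0,0,3.8]
  ],
  "turn": [
    [0,0,0],
    [0,0,0],
    [0,0,0],
    [0,0,0]
  ]
}}

```text
t: 12.0
tcp_pos: [0.5311, 0.1214, 0.0832]
eef_rot: [-3.102, 0.498, -0.003]
ft_force: [0.2, 1.0, 1.5]
finger_gap: 0.662
grip_force: 0.0
```

```bash
python3 st.py; python3 tr.py
```

```text
t 12.0 tcp [0.5311 0.1214 0.0832] yang -108.25 tilt [ 0.09 -0.  ] F [0.2 1.  1.5] M [ 0.05  0.   -0.02] gap 58.3 gf 0.0 j [ 0.01  0.53  1.62 -0.    0.99  1.9 ]
tray x,y mm 1.6 -71.6 noseZ 17.2 Ftool [-0.2 -1.  -1.5] Mtool [ 0.04 -0.02  0.02]
```

Free of contact. Close slowly, in one-row steps, to see where the head sits.

Call:
{"method": "play_rows", "body": {
  "dp": [
    [0,0,0],
    [0,0,0],
    [0,0,0],
    [0,0,0],
    [0,0,0]
  ],
  "turn": [
    [0,0,0],
    [0,0,0],
    [0,0,0],
    [0,0,0],
    [0,0,0]
  ],
  "grip": 2.0
}}

```text
t: 12.5
tcp_pos: [0.5308, 0.1215, 0.0822]
eef_rot: [-3.102, 0.498, -0.001]
ft_force: [-0.5, -0.9, 4.2]
finger_gap: 0.388
grip_force: 29.0
```

```bash
python3 st.py; python3 tr.py
```

```text
t 12.5 tcp [0.5308 0.1215 0.0822] yang -108.25 tilt [ 0.05 -0.01] F [-0.5 -0.9  4.2] M [-0.13  0.11  0.01] gap 34.1 gf 29.010376114893006 j [ 0.01  0.53  1.62 -0.    0.99  1.9 ]
tray x,y mm 1.3 -71.7 noseZ 16.2 Ftool [-0.2  1.  -4.2] Mtool [-0.16 -0.06 -0.01]
```

Call:
{"method": "play_rows", "body": {
  "dp": [
    [0,-0.08,0.1],
    [-0.05,-0.1,0.3],
    [-0.1,-0.1,0.5],
    [-0.1,-0.1,0.65],
    [-0.1,-0.1,0.65]
  ],
  "turn": [
    [0,0,0],
    [0,0,0],
    [0,0,0],
    [0,0,0],
    [0,0,0]
  ]
}}

```text
t: 13.0
tcp_pos: [0.5321, 0.1232, 0.0794]
eef_rot: [-3.1, 0.497, -0.011]
ft_force: [-6.7, 0.8, 33.2]
finger_gap: 0.381
grip_force: 30.0
```

```bash
python3 st.py; python3 tr.py
```

```text
t 13.0 tcp [0.5321 0.1232 0.0794] yang -108.22 tilt [0.4  0.02] F [-6.7  0.8 33.2] M [0.15 1.11 0.1 ] gap 33.5 gf 30.00138175673783 j [0.01 0.53 1.63 0.   0.98 1.9 ]
tray x,y mm 2.0 -69.7 noseZ 13.4 Ftool [ -6.4   1.2 -33.3] Mtool [-0.21 -1.1  -0.1 ]
```

Call:
{"method": "play_rows", "body": {
  "dp": [
    [0,0,-0.15],
    [0.1,0.02,-0.35],
    [0.1,0.02,-0.35],
    [0.1,0.02,-0.35]
  ],
  "turn": [
    [0,0,0],
    [0,0,0],
    [0,0,0],
    [0,0,0]
  ]
}}

```text
t: 13.4
tcp_pos: [0.5319, 0.1231, 0.0798]
eef_rot: [-3.1, 0.498, -0.005]
ft_force: [1.9, 5.8, 6.5]
finger_gap: 0.383
grip_force: 30.0
```

```bash
python3 st.py; python3 tr.py
```

```text
t 13.4 tcp [0.5319 0.1231 0.0798] yang -108.25 tilt [0.21 0.09] F [1.9 5.8 6.5] M [ 0.93 -0.41  0.12] gap 33.7 gf 30.000278991647065 j [0.01 0.53 1.62 0.   0.98 1.9 ]
tray x,y mm 1.8 -69.8 noseZ 13.8 Ftool [-0.  -6.1 -6.4] Mtool [ 1.01  0.09 -0.12]
```

Call:
{"method": "play_rows", "body": {
  "dp": [
    [0,-0.1,-0.05],
    [0,-0.12,-0.08],
    [0,-0.12,-0.08]
  ],
  "turn": [
    [0,0,0],
    [0,0,0],
    [0,0,0]
  ]
}}

```text
t: 13.7
tcp_pos: [0.5318, 0.1233, 0.0798]
eef_rot: [-3.102, 0.498, -0.003]
ft_force: [4.4, -1.3, 2.6]
finger_gap: 0.384
grip_force: 30.0
```

```bash
python3 st.py; python3 tr.py
```

```text
t 13.7 tcp [0.5318 0.1233 0.0798] yang -108.25 tilt [ 0.1  -0.01] F [ 4.4 -1.3  2.6] M [-0.08 -0.85  0.07] gap 33.8 gf 30.00075506977737 j [ 0.01  0.53  1.62 -0.    0.98  1.9 ]
tray x,y mm 1.7 -69.7 noseZ 13.8 Ftool [ 4.5 -0.2 -2.6] Mtool [ 0.19  0.84 -0.07]
```

Side load is nulled; ease x, then release.

Call:
{"method": "play_rows", "body": {
  "dp": [
    [0.07,0,-0.03],
    [0.07,0,-0.03]
  ],
  "turn": [
    [0,0,0],
    [0,0,0]
  ]
}}

```text
t: 13.9
tcp_pos: [0.5319, 0.1232, 0.0798]
eef_rot: [-3.102, 0.498, 0.0]
ft_force: [3.1, 0.7, 2.0]
finger_gap: 0.384
grip_force: 30.0
```

```bash
python3 tr.py
```

```text
tray x,y mm 1.8 -69.7 noseZ 13.8 Ftool [ 2.7 -1.6 -2. ] Mtool [ 0.29  0.58 -0.07]
```

Call:
{"method": "play_rows", "body": {
  "dp": [
    [0,0,0],
    [0,0,0],
    [0,0,0],
    [0,0,0]
  ],
  "turn": [
    [0,0,0],
    [0,0,0],
    [0,0,0],
    [0,0,0]
  ],
  "grip": 5.8
}}

```text
t: 14.3
tcp_pos: [0.5315, 0.1232, 0.0796]
eef_rot: [3.102, -0.498, -0.002]
ft_force: [0.4, 0.6, 0.6]
finger_gap: 0.66
grip_force: 0.0
```

Call:
{"method": "play_rows", "body": {
  "dp": [
    [0,0,-2],
    [0,0,-5],
    [0,0,-9],
    [0,0,-12],
    [-3,5,-14],
    [-6,10,-14],
    [-9,15,-14],
    [-12,20,-14],
    [-12,20,-14],
    [-12,20,-14]
  ],
  "turn": [
    [0,0,0],
    [0,0,0],
    [0,0,0],
    [0,0,0],
    [0,0,0],
    [0,0,0],
    [0,0,0],
    [0,0,0],
    [0,0,0],
    [0,0,0]
  ]
}}

```text
t: 15.3
tcp_pos: [0.3531, -0.0306, 0.22]
eef_rot: [3.1, -0.504, 0.0]
ft_force: [-0.3, 0.2, 0.6]
finger_gap: 0.656
grip_force: 0.0
```

```bash
python3 fit.py
python3 - <<'E'
from h import *
e=grab('top');d=grab('side')
for n,m,(r0,r1,c0,c1) in(('top',e,(150,280,100,280)),('side',d,(90,220,210,340))):
    f=m['frame'][r0:r1,c0:c1].astype(float);k=(f[...,0]>1.8*f[...,1]+8)&(f[...,0]>1.8*f[...,2]+8)&(f[...,0]>45)
    v,u=np.nonzero(k);print(n,'red centroid',u.mean()+c0,v.mean()+r0,k.sum())
    o=cv2.imread('pics/e2.png' if n=='top' else 'pics/e1.png')[:,:,::-1];o=cv2.resize(o,(c1-c0,r1-r0),interpolation=cv2.INTER_AREA).astype(float)
    k=(o[...,0]>1.8*o[...,1]+8)&(o[...,0]>1.8*o[...,2]+8)&(o[...,0]>45);v,u=np.nonzero(k);print(' before',u.mean()+c0,v.mean()+r0,k.sum())
E
```

```text
nose [0.5405 0.1401 0.0152] yaw,rollx,pitchy [-18.83  16.03  -1.71]
rms [0.3890429952505168]
sd [4.000e-04 4.000e-04 2.000e-04 2.232e-01 3.285e-01 3.247e-01]
tray x,y 0.004614261907482472 -0.05095936242748873
upright fit [ 5.31400e-01  1.20800e-01  1.25000e-02 -1.91809e+01  0.00000e+00
  0.00000e+00] 0.9577502531410931
top red centroid 224.59467174119885 220.69743101807802 1051
 before 224.6053384175405 220.67588179218302 1049
side red centroid 271.8498322147651 155.9798657718121 1192
 before 271.7518796992481 156.00751879699249 1197
```

Head pose is unchanged. To find the bias of the pose fit, I'll run it on the first pictures, where the same red head hung upright in the rack.

```bash
cat > fit3.py <<'E'
from h import *
from scipy.optimize import least_squares
C={'top':grab('top'),'side':grab('side')}
B=np.array([[x,y,z] for x in(-.032,.032) for y in(-.017,.017) for z in(.06,.092)])
def mask(f,b):
    r0,r1,c0,c1=b;f=f.astype(float);k=(f[...,0]>1.8*f[...,1]+8)&(f[...,0]>1.8*f[...,2]+8)&(f[...,0]>45)
    hs=cv2.cvtColor(f.astype('uint8'),cv2.COLOR_RGB2HSV);k&=((hs[...,0]<6)|(hs[...,0]>170))&(hs[...,1]>150)
    m=np.zeros(k.shape,'uint8');m[r0:r1,c0:c1]=k[r0:r1,c0:c1];return max(cv2.findContours(m,0,1)[0],key=cv2.contourArea)
def run(name,cont,c0,off):
    sc=np.array([.002,.002,.002,1,1,1,1,1,1,1])
    def res(u):
        p=np.r_[c0,0,0,0,0]+sc*(u-10);o=[];q=R.from_euler('ZXY',p[3:6],degrees=True).apply(B)+p[:3]
        for i,n in enumerate(C):
            d=C[n];uv=cv2.projectPoints(q,np.ravel(d['rvec']),np.ravel(d['tvec']),np.array(d['intrinsics']),None)[0]+p[6+2*i:8+2*i]
            h=cv2.convexHull(uv.astype(np.float32));o+=[cv2.pointPolygonTest(h,(float(a),float(b)),True)-.5 for a,b in cont[n][:,0]]
        return np.r_[o,10*(p[6:]-off)]
    f=least_squares(res,np.full(10,10.),diff_step=1e-2,loss='soft_l1');p=np.r_[c0,0,0,0,0]+sc*(f.x-10)
    print(name,p.round(4),'cost',round(f.cost,1));return res
g=lambda n:cv2.imread(n)[:,:,::-1]
rack={'top':mask(g('pics/top0.png'),(150,250,320,385)),'side':mask(g('pics/side0.png'),(190,270,320,400))}
tray={'top':mask(C['top']['frame'],(150,280,100,280)),'side':mask(C['side']['frame'],(90,220,210,340))}
# rack: known upright, nose z 15 mm: fit only xy,yaw and pixel offsets
c0=np.array([.559,-.079,.015,5,0,0])
def rr(u):
    o=[];q=R.from_euler('Z',u[2]-5,degrees=True).apply(B)+[.559+.002*(u[0]-10),-.079+.002*(u[1]-10),.015]
    for i,n in enumerate(C):
        d=C[n];uv=cv2.projectPoints(q,np.ravel(d['rvec']),np.ravel(d['tvec']),np.array(d['intrinsics']),None)[0]+u[3+2*i:5+2*i]-10
        h=cv2.convexHull(uv.astype(np.float32));o+=[cv2.pointPolygonTest(h,(float(a),float(b)),True)-.5 for a,b in rack[n][:,0]]
    return np.r_[o,.5*(u[3:]-10)]
f=least_squares(rr,np.full(7,10.),diff_step=1e-2,loss='soft_l1');off=f.x[3:]-10
print('rack upright fit yaw',f.x[2]-5,'xy',.559+.002*(f.x[0]-10),-.079+.002*(f.x[1]-10),'px offs',off.round(2),'cost',f.cost)
run('rack free, no offs',rack,c0,np.zeros(4));run('rack free, offs',rack,c0,off)
t0=np.array([.531,.121,.0135,-18,0,0])
run('tray free, no offs',tray,t0,np.zeros(4));run('tray free, offs',tray,t0,off)
E
python3 fit3.py
```

```text
rack upright fit yaw 5.454563711551852 xy 0.5731642036527284 -0.05774227751166864 px offs [14.27  8.4   0.71 14.19] cost 47.32732406268663
rack free, no offs [ 0.5618 -0.0795  0.013   5.2071 -0.6482 -1.2672  0.1501 -0.0339 -0.0849
 -0.0393] cost 54.7
rack free, offs [ 0.5758 -0.0569  0.0146  5.1604  0.4035 -1.9698 14.3144  8.4113  0.6974
 14.1552] cost 29.6
tray free, no offs [ 5.38900e-01  1.32200e-01  1.42000e-02 -1.92281e+01  1.04171e+01
 -2.62120e+00  2.78000e-02  5.50000e-03 -4.20000e-03 -1.88000e-02] cost 28.4
tray free, offs [  0.553    0.1595   0.0249 -18.7795  16.1502  -3.0422  14.3018   8.3651
   0.6543  14.1806] cost 23.6
```

```bash
cat > ar.py <<'E'
from h import *
d=grab('side')
def faces(f,b):
    r0,r1,c0,c1=b;f=f[r0:r1,c0:c1].astype(float)
    k=(f[...,0]>2*f[...,1])&(f[...,0]>2*f[...,2])&(f[...,0]>60);v=f[...,0][k].astype('uint8')
    t,_=cv2.threshold(v.reshape(-1,1),0,255,cv2.THRESH_OTSU)
    out=[]
    for m in(k&(f[...,0]>t),k&(f[...,0]<=t)):
        y,x=np.nonzero(m);out.append((int(m.sum()),(x.mean()+c0).round(2),(y.mean()+r0).round(2)))
    return t,out
def pred(p,yaw,roll):
    Q=lambda a:(cv2.projectPoints(R.from_euler('ZX',[yaw,roll],degrees=True).apply(np.array(a,float)*[.032,.017,1])+p,np.ravel(d['rvec']),np.ravel(d['tvec']),np.array(d['intrinsics']),None)[0]).astype(np.float32)
    top=Q([[1,1,.092],[1,-1,.092],[-1,-1,.092],[-1,1,.092]])
    fr=Q([[1,-1,.092],[-1,-1,.092],[-1,-1,.06],[1,-1,.06]])
    lf=Q([[-1,1,.092],[-1,-1,.092],[-1,-1,.06],[-1,1,.06]])
    return [round(cv2.contourArea(a),0) for a in(top,fr,lf)],(fr.mean(0)-top.mean(0)).round(2).tolist()
print('rack meas',faces(cv2.imread('pics/side0.png')[:,:,::-1],(190,270,320,400)))
print('rack pred',pred([.560,-.080,.015],5.2,0))
print('tray meas',faces(d['frame'],(90,220,210,340)))
for r in(-5,0,5,10,15):
    # pivot about contact line z=.06
    off=R.from_euler('ZX',[-18,r],degrees=True).apply([0,0,-.046]);p=np.array([.531,.1225,.06])+off
    print('tray pred',r,pred(p,-18,r))
f=d['frame'];print('column profile R,G,B at u=271:');u=271
print([tuple(int(c) for c in f[v,u]) for v in range(134,186)])
E
python3 ar.py
```

```text
rack meas (137.0, [(1308, np.float64(362.49), np.float64(227.36)), (199, np.float64(342.48), np.float64(239.34))])
rack pred ([888.0, 500.0, 243.0], [[7.510000228881836, 14.84000015258789]])
tray meas (179.0, [(657, np.float64(271.2), np.float64(150.16)), (534, np.float64(272.61), np.float64(163.08))])
tray pred -5 ([531.0, 685.0, 23.0], [[3.069999933242798, 14.479999542236328]])
tray pred 0 ([600.0, 635.0, 23.0], [[3.0, 14.710000038146973]])
tray pred 5 ([664.0, 581.0, 23.0], [[2.9000000953674316, 14.8100004196167]])
tray pred 10 ([723.0, 521.0, 23.0], [[2.7799999713897705, 14.789999961853027]])
tray pred 15 ([776.0, 456.0, 24.0], [[2.630000114440918, 14.649999618530273]])
column profile R,G,B at u=271:
[(186, 146, 71), (188, 146, 73), (182, 141, 68), (72, 62, 52), (44, 41, 42), (44, 38, 41), (45, 40, 40), (49, 39, 40), (208, 49, 48), (200, 46, 44), (201, 49, 45), (201, 48, 46), (203, 47, 46), (202, 49, 45), (202, 45, 43), (202, 47, 46), (202, 46, 43), (204, 49, 47), (203, 46, 45), (206, 50, 48), (205, 48, 47), (205, 46, 48), (205, 49, 47), (206, 49, 45), (225, 59, 56), (156, 40, 39), (158, 42, 39), (160, 44, 43), (158, 41, 37), (158, 40, 40), (158, 41, 41), (159, 44, 43), (156, 39, 37), (155, 38, 38), (154, 39, 39), (157, 44, 42), (155, 44, 41), (149, 84, 62), (171, 137, 95), (164, 132, 90), (160, 130, 90), (156, 126, 89), (62, 90, 142), (52, 85, 146), (52, 84, 146), (55, 87, 147), (55, 87, 146), (52, 82, 137), (52, 80, 134), (52, 80, 132), (54, 82, 134), (51, 80, 135)]
```

Run:
```python
exec(open('ar.py').read().split("print('rack meas'")[0])
def km(f,b,K):
    r0,r1,c0,c1=b;g=f[r0:r1,c0:c1].astype(float)
    k=(g[...,0]>2*g[...,1])&(g[...,0]>2*g[...,2])&(g[...,0]>50);v=g[k].astype(np.float32)
    _,l,c=cv2.kmeans(v,K,None,(3,50,.1),5,cv2.KMEANS_PP_CENTERS)
    y,x=np.nonzero(k);y=y+r0;x=x+c0
    for i in np.argsort(-c[:,0]):
        m=(l[:,0]==i);print(c[i].round(),m.sum(),x[m].mean().round(2),y[m].mean().round(2))
f0=cv2.imread('pics/side0.png')[:,:,::-1]
print('rack');km(f0,(195,265,325,395),3)
print('pred roll -5,0,5',[pred(np.array([.560,-.080,.06])+R.from_euler('ZX',[5.2,r],degrees=True).apply([0,0,-.045]),5.2,r) for r in(-5,0,5)])
print('tray');km(d['frame'],(90,220,210,340),2)
```

```text
rack
[182.  46.  40.] 831 360.61 222.64
[158.  44.  37.] 486 365.37 235.46
[101.  36.  31.] 190 342.42 239.85
pred roll -5,0,5 [([828.0, 575.0, 242.0], [[8.180000305175781, 14.65999984741211]]), ([888.0, 500.0, 243.0], [[7.510000228881836, 14.84000015258789]]), ([942.0, 420.0, 244.0], [[6.78000020980835, 14.890000343322754]])]
tray
[203.  49.  46.] 659 271.25 150.16
[155.  42.  42.] 533 272.54 163.15
```

Every measure agrees: the head leans roughly 5–8° toward the wall (the rack control gives about 0). I'll re-grip and see whether the hold straightens it.

```bash
python3 st.py .5308 .1222 .22
cat > edge.py <<'E'
from h import *
d=grab('side');f=d['frame'].astype(float)
# row of lower red/wood-or-dark edge and upper edges at left and right margins of the head
for u in(256,258,260,286,288,290,292):
    c=f[120:185,u];k=(c[:,0]>2*c[:,1])&(c[:,0]>2*c[:,2])&(c[:,0]>60);v=np.nonzero(k)[0]+120
    b=v[(f[v,u,0]<180)] if len(v) else []
    print(u,'red rows',(v.min(),v.max()) if len(v) else None,'front n',len(b))
def low(roll,u,nose=.0138):
    p=np.array([.531,.1225,.06])+R.from_euler('ZX',[-18,roll],degrees=True).apply([0,0,nose-.06])
    q=R.from_euler('ZX',[-18,roll],degrees=True).apply(np.array([[-.032,-.017,.06],[.032,-.017,.06]]))+p
    a,b=w2px(d,q[0]),w2px(d,q[1]);return a[1]+(b[1]-a[1])*(u-a[0])/(b[0]-a[0])
print('pred lower row at 258, 290 for roll 0,4,8',[(round(low(r,258),1),round(low(r,290),1)) for r in(0,4,8)])
E
python3 edge.py
```

```text
t 15.7 tcp [ 0.3556 -0.0287  0.2197] yang -108.17 tilt [-0.03  0.02] F [-0.1  0.  -0.2] M [ 0.04  0.02 -0.03] gap 57.9 gf 0.0 j [-0.41 -0.05  1.97  0.    1.22  1.48]
to tool cm [ 11.94 -19.8   -0.04]
256 red rows (np.int64(145), np.int64(173)) front n 12
258 red rows (np.int64(144), np.int64(173)) front n 14
260 red rows (np.int64(144), np.int64(172)) front n 12
286 red rows (np.int64(139), np.int64(168)) front n 14
288 red rows (np.int64(139), np.int64(167)) front n 12
290 red rows (np.int64(143), np.int64(167)) front n 14
292 red rows (np.int64(150), np.int64(166)) front n 13
pred lower row at 258, 290 for roll 0,4,8 [(np.float64(172.7), np.float64(166.7)), (np.float64(173.7), np.float64(167.6)), (np.float64(174.7), np.float64(168.6))]
```

Call:
{"method": "play_rows", "body": {
  "dp": [
    [2,-3.3,0],
    [5,-8.2,0],
    [8,-13.1,0],
    [11,-18,0],
    [11.9,-19.8,0],
    [11.9,-19.8,0],
    [11.9,-19.8,4],
    [11.9,-19.8,8],
    [11.9,-19.8,10],
    [11.9,-19.8,10]
  ],
  "turn": [
    [0,0,0],
    [0,0,0],
    [0,0,0],
    [0,0,0],
    [0,0,0],
    [0,0,0],
    [0,0,0],
    [0,0,0],
    [0,0,0],
    [0,0,0]
  ]
}}

```text
t: 16.75
tcp_pos: [0.5285, 0.1214, 0.1172]
eef_rot: [3.101, -0.498, -0.009]
ft_force: [-0.5, 0.8, -0.0]
finger_gap: 0.659
grip_force: 0.0
```

Call:
{"method": "play_rows", "body": {
  "dp": [
    [0,0,2],
    [0,0,3.9],
    [0,0,3.9],
    [0,0,3.9]
  ],
  "turn": [
    [0,0,0],
    [0,0,0],
    [0,0,0],
    [0,0,0]
  ]
}}

```text
t: 17.15
tcp_pos: [0.5308, 0.1216, 0.0823]
eef_rot: [-3.102, 0.498, -0.002]
ft_force: [0.3, 0.2, 0.8]
finger_gap: 0.655
grip_force: 0.0
```

Call:
{"method": "play_rows", "body": {
  "dp": [
    [0,0,0],
    [0,0,0],
    [0,0,0]
  ],
  "turn": [
    [0,0,0],
    [0,0,0],
    [0,0,0]
  ],
  "grip": 3.7
}}

```text
t: 17.45
tcp_pos: [0.5306, 0.1215, 0.0816]
eef_rot: [-3.102, 0.498, -0.002]
ft_force: [0.3, -0.6, 0.6]
finger_gap: 0.427
grip_force: 0.4
```

```bash
python3 st.py; python3 tr.py; python3 edge.py
```

```text
t 17.45 tcp [0.5306 0.1215 0.0816] yang -108.25 tilt [ 0.06 -0.01] F [ 0.3 -0.6  0.6] M [-0.07  0.06 -0.01] gap 37.6 gf 0.37166081445164423 j [ 0.01  0.53  1.63 -0.    0.99  1.9 ]
tray x,y mm 1.0 -71.7 noseZ 15.6 Ftool [ 0.4  0.5 -0.6] Mtool [-0.09 -0.03  0.01]
256 red rows (np.int64(170), np.int64(173)) front n 4
258 red rows (np.int64(170), np.int64(173)) front n 4
260 red rows (np.int64(170), np.int64(172)) front n 3
286 red rows (np.int64(165), np.int64(167)) front n 3
288 red rows (np.int64(164), np.int64(167)) front n 4
290 red rows (np.int64(164), np.int64(167)) front n 4
292 red rows (np.int64(164), np.int64(166)) front n 3
pred lower row at 258, 290 for roll 0,4,8 [(np.float64(172.7), np.float64(166.7)), (np.float64(173.7), np.float64(167.6)), (np.float64(174.7), np.float64(168.6))]
```

Call:
{"method": "play_rows", "body": {
  "dp": [
    [0,-0.1,0],
    [0,-0.2,0],
    [0,-0.2,0]
  ],
  "turn": [
    [0,0,0],
    [0,0,0],
    [0,0,0]
  ]
}}

```text
t: 17.8
tcp_pos: [0.5309, 0.1237, 0.0808]
eef_rot: [-3.102, 0.498, -0.0]
ft_force: [-0.2, 0.0, -0.3]
finger_gap: 0.419
grip_force: 0.2
```

```bash
python3 st.py; python3 tr.py
```

```text
t 17.8 tcp [0.5309 0.1237 0.0808] yang -108.24 tilt [0. 0.] F [-0.2  0.  -0.3] M [-0.01 -0.01 -0.02] gap 36.8 gf 0.1892885088454932 j [0.01 0.53 1.62 0.   0.99 1.9 ]
tray x,y mm 0.7 -69.6 noseZ 14.8 Ftool [-0.2  0.   0.3] Mtool [-0.01  0.01  0.02]
```

Call:
{"method": "play_rows", "body": {
  "dp": [
    [0,0,0],
    [0,0,0],
    [0,0,0]
  ],
  "turn": [
    [0,0,0],
    [0,0,0],
    [0,0,0]
  ],
  "grip": 3.5
}}

```text
t: 18.1
tcp_pos: [0.5309, 0.1235, 0.0808]
eef_rot: [-3.102, 0.498, 0.0]
ft_force: [-0.2, -0.8, 0.1]
finger_gap: 0.399
grip_force: 0.2
```

```bash
python3 st.py; python3 tr.py
```

```text
t 18.1 tcp [0.5309 0.1235 0.0808] yang -108.25 tilt [-0.01  0.  ] F [-0.2 -0.8  0.1] M [-0.01  0.02  0.02] gap 35.1 gf 0.18385474802926183 j [0.01 0.53 1.62 0.   0.99 1.9 ]
tray x,y mm 0.7 -69.8 noseZ 14.8 Ftool [ 0.   0.8 -0.1] Mtool [-0.02 -0.01 -0.02]
```

The fingers, held only 35.1 mm apart around the 34 mm head, feel almost no force. That puts the wedge upright to within about 2.5°, so the camera lean was bias. I'll open and leave.

Call:
{"method": "play_rows", "body": {
  "dp": [
    [0,0,0],
    [0,0,0],
    [0,0,0],
    [0,0,0]
  ],
  "turn": [
    [0,0,0],
    [0,0,0],
    [0,0,0],
    [0,0,0]
  ],
  "grip": 5.8
}}

```text
t: 18.5
tcp_pos: [0.5309, 0.1235, 0.0808]
eef_rot: [-3.102, 0.498, 0.0]
ft_force: [-0.1, -0.5, 1.1]
finger_gap: 0.658
grip_force: 0.0
```

Call:
{"method": "play_rows", "body": {
  "dp": [
    [0,0,-2],
    [0,0,-5],
    [0,0,-9],
    [0,0,-12],
    [-3,5,-14],
    [-6,10,-14],
    [-9,15,-14],
    [-12,20,-14],
    [-12,20,-14],
    [-12,20,-14]
  ],
  "turn": [
    [0,0,0],
    [0,0,0],
    [0,0,0],
    [0,0,0],
    [0,0,0],
    [0,0,0],
    [0,0,0],
    [0,0,0],
    [0,0,0],
    [0,0,0]
  ]
}}

```text
t: 19.5
tcp_pos: [0.3523, -0.0304, 0.2211]
eef_rot: [3.1, -0.504, 0.001]
ft_force: [0.9, 0.6, 0.4]
finger_gap: 0.658
grip_force: 0.0
```

```bash
python3 st.py; python3 ar.py | grep 'tray meas'; python3 -c "
from bench import robot
print(robot.sign_off())"
```

```text
t 19.5 tcp [ 0.3523 -0.0304  0.2211] yang -108.47 tilt [ 0.03 -0.04] F [0.9 0.6 0.4] M [0.08 0.02 0.02] gap 57.9 gf 0.0 j [-0.42 -0.06  1.98 -0.    1.23  1.47]
tray meas (179.0, [(657, np.float64(271.26), np.float64(150.16)), (533, np.float64(272.58), np.float64(163.1))])
the job is handed in; nothing more can be done
None
```

I drove the red wedge into the gap until the row was locked tight, let go and handed the job in at about 19.6 s; a near-closed grip check put it within about 2.5° of upright, though camera estimates had suggested a lean of 5–8°; yellow and grey were left untouched.

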